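# Lock the stop stud in the welding table's T-slot rail

## Robot

A 6-joint arm with a two-finger parallel gripper is mounted at the origin on the work surface. World frame = base frame: x ahead of the robot, y to its left, z up, the work surface at z = 0. Lengths are in m, angles in rad, forces in N, time in s.
With the tool pointing down it reaches from about 0.275 to 0.875 m from the base axis. Payload 12.5 kg.
Tool frame: the origin (TCP) lies at the centre of the arm's flange, where the gripper is bolted on; the fingertips stand 173 mm ahead of it and the grasp point (between the pads) lies 155 mm ahead of it (grip_point_offset is the distance from the TCP to the grasp point, in m); x points along the fingers, y is the direction in which the jaws open and shut, and the axes are right-handed (so a half turn about x gives the same grasp; the last joint's range is limited). The gripper opens to 85 mm and grips with 20 to 120 N. Pads are 22 mm wide; open, the fingers measure 114 mm over their backs; the gripper's body (76 mm by 85 mm) begins 54 mm behind the grasp point. The pads swing forward as they close: fully open they stand 13 mm farther back than shut.
Start: joints at [-0.085, 0.351, 1.652, -0, 1.139, -0.085], TCP at [0.55, 0, 0.405] pointing down, gripper open.
Joint ranges: [-2.75, 2.75], [-0.79, 2.1], [0.01, 2.65], [-1.57, 4.71], [0.07, 3.14], [-2.87, 2.87]. Speed limits (rad/s): [2.22, 2.22, 2.79, 3.14, 3.14, 3.14].

## Interface

Orientations are given as a rotation vector (axis times angle).
In Python, from station import get_state, snapshot, calibration, close_job, grip_point_offset gives the robot as it stands. The module is installed in compiled form; this text tells all that it offers.
- The arm moves only by the shell command python3 -m creep 'ROWS' [FORCE]. ROWS is JSON, a list of rows, each a list of 5 numbers: the closure, from 0 (fully open) to 1 (shut), then the shift along the tool's x, y, z each as a share of 0.4 m, from -1 to 1, then the turn about the tool's x as a share of pi rad, from -1 to 1. A call has 1 to 12 rows; each row is the pose to reach, as a shift and turn from the pose measured when the call began, along the tool's axes at that moment, turning the shorter way round; what a row does not reach only later rows make up. A row lasts 1/8 s, in which the tool goes at most 62.5 mm and 10.7 degrees, less where a joint would pass 70% of its speed; a pose out of reach is approached as far as the arm can. A call with a number of a shift or a turn outside -1 to 1 is refused whole. A call with a gripper value outside its range is refused whole. The fingers move at their own pace and stop on an object; FORCE is the grip in N (left out, the last holds). Time passes only in rows, so rows that repeat a pose let the fingers close. It gives the time, the measured TCP pose, the force and the opening at its end, in the units of the state.
- get_state(): the state, without advancing time (a new reading comes with each control period).
- snapshot(name): name is "scene" or "side" or "wrist"; returns the picture (400x640x3 uint8, blue, green, red); there is no depth.
- calibration(name): a dict with "intrinsics" (3x3 intrinsics, pixels), "world_from_camera" (4x4, takes a point from camera to world coordinates); the wrist camera has in their place "mount" (4x4, takes a point from camera to tool coordinates, whose origin is the TCP and whose axes are the tool frame's). Camera axes: x right, y up, looking along -z (the intrinsics and any distortion apply to the point x, -y, -z); pixel columns grow to the right and rows downward; lengths in m; the calibration is good to about 2 mm. A picture is of the moment at which its call begins: read the wrist's pose just before it. calibration takes no time and is no camera call.
- close_job(): hands the job in, once; it reports no verdict.
The state is a dict: "t": time; "joints": joint angles; "qvel": joint speeds; "joint_torque": joint torques, N m; "ee_pos": TCP position; "tcp_rot": TCP orientation; "wrist_force": force on the tool from outside, world axes, zero at the start; "wrist_torque": the same for the moment, N m; "grip_width": opening from 0.0 (shut) to 1.0 (fully open).
Only numpy, scipy, OpenCV 4.12 (cv2) and the standard library are available. Lean on these libraries where they do the work, as an engineer would, in place of code of your own. Each camera call takes 0.05 s, during which the arm holds its last target.

## Task

Take the red-handled T-stud from its stand, lower its head gently into the wide mouth of the T-slot rail until the collar rests on the rail, and slide it along the slot, pushing the yellow spring shoe back, until it comes up against the dead stop. There give it a quarter turn so that its head locks crosswise and the stud by itself holds the shoe pushed back, and let go. Never ram, force or drop the stud, and leave everything else on the table where it is.

Things in the scene. Friction and masses are not known exactly. Their poses are not given: they have to be found in the camera images.
- stud_grip (a point): Centre of the red grip bar of the loose steel T-stud (0.2 to 0.4 kg, 86 mm tall), which stands upright in the blue stand. x runs along the bar, z up along the stud. The bar is 44 mm long (x), 16 mm wide (y), 38 mm tall; pinch it across its 16 mm. Half a turn makes no difference.
- stud: The T-stud; origin under its head, 67 mm below the bar's centre, same axes. Heights above the origin: T-head 0 to 8 mm, 40 mm long along x like the bar, 20 mm wide, corners trimmed; neck 11 mm thick, 8 to 18; round collar of diameter 40, 18 to 28; bar 48 to 86.
- slot_mouth (a point): Centre of the slot's wide mouth at the rail's top face, 26 mm above the table; x along the slot towards the yellow shoe, z up. Opening 55 mm long (x), 23.5 mm wide (y): the head goes straight down in it, bar lengthwise to the slot. The collar then rests on the rail and the bar's centre is 49 mm above this point.
- neck (a point): Start of the slot's narrow part, on the slot's axis 32 mm beyond the mouth's centre, at the rail's top face, axes as the mouth's. A short funnel leads to 14 mm width, enough for the stud's neck; the head runs beneath the 7 mm lips with 3 mm of play up and down, so keep the collar on the rail or under 2 mm above it.
- rail: Fixed metal T-slot rail, 330 x 92 x 26 mm; origin on the table under its mouth end, x along the slot, mouth centre 40 mm along. In it sits a hidden dead stop, set anew for every job and not measured: the stud's axis meets it 110 to 200 mm beyond the mouth's centre. Feel for it; over 40 N does harm.
- rail_end (a point): End of the rail beyond the shoe, on the slot's axis at the top face. The head has room to turn, either way, only within about 2 mm of the dead stop; elsewhere it jams at about 30 degrees. Turned crosswise there, it is caught by shoulders 4 to 5 mm back from the dead stop and cannot slide back.
- shoe (a joint): Travel (m) of the yellow spring shoe (48 mm wide, 11 mm tall, across the rail's top): 0 at rest, growing as the stud's collar pushes it along the slot. The spring pushes back with about 4 N at 0 and 9 N at 0.0125, about its reading when the stud is at the dead stop; 0.005 to 0.008 with the stud locked and let go.
- stand: Fixed blue stand block, 190 x 66 x 25 mm, origin under its centre, with two pockets 50 mm either side of its centre along its x axis; each stud hangs in a pocket by its collar, head lengthwise to x. Which pocket holds which stud changes.
- spare: The other stud in the stand, with a round black knob (diameter 34 mm) topping out 74 mm above its origin: leave it. Origin at the underside of its head.
- hammer: Hammer with red handle, lying on the table; leave it.
- wrench: Steel wrench lying on the table; leave it.
- plate: Flat steel plate 160 x 70 x 6 mm; leave it.
- strip: Flat steel strip 200 x 45 x 6 mm; leave it.
- loop: Bent steel strip in a loop, 40 mm tall, about 190 mm long; leave it.
- can: Can, diameter 56 mm, 130 mm tall; leave it.
Not all that is in view belongs to the job. Leave any turquoise look-alike of the stud alone.

How it is judged:
On the way, in this order (a step that is already met when the one before it is completed fails the run):
1. the stud's head is down in the mouth of the slot, lengthwise, with the collar on the rail (z of stud_grip in the frame of slot_mouth between 0.044 and 0.0535 m and y of stud_grip in the frame of slot_mouth between -0.005 and 0.005 m and angle between stud_grip's own z axis and vertical below 0.15 rad and x of stud_grip in the frame of slot_mouth below 0.03 m and angle between the x axis of stud_grip and the x axis of slot_mouth, either way round below 0.3 rad), for 0.1 s.
2. the stud, still lengthwise, has pushed the shoe back to the dead stop (z of stud_grip in the frame of slot_mouth between 0.044 and 0.0535 m and y of stud_grip in the frame of slot_mouth between -0.005 and 0.005 m and angle between stud_grip's own z axis and vertical below 0.15 rad and value of joint shoe above 0.01 m and angle between the x axis of stud_grip and the x axis of slot_mouth, either way round below 0.45 rad), for 0.1 s.
At the end, for the whole second after the job is handed in: The stud stands in the slot (collar within 4.5 mm of the rail, centred within 5 mm, upright within 0.15 rad), its bar and head square across the slot within 0.2 rad, and alone holds the shoe at least 4 mm pushed back; it is released and at rest (z of stud_grip in the frame of slot_mouth between 0.044 and 0.0535 m and y of stud_grip in the frame of slot_mouth between -0.005 and 0.005 m and angle between stud_grip's own z axis and vertical below 0.15 rad and value of joint shoe above 0.004 m and angle between the x axis of stud_grip and the y axis of slot_mouth, either way round below 0.2 rad and linear speed of stud below 0.01 m/s and contact force between the fingers and stud below 0.1 N); the robot touches nothing.
It fails at once if the stud is rammed, forced or dropped: more than 70 N between stud and rail (contact force between stud and rail above 70 N).
It fails at once if the stud is forced along the slot or in its turn: more than 45 N between stud and rail once it has left the mouth (contact force between stud and rail above 45 N and x of stud_grip in the frame of slot_mouth above 0.05 m and z of stud_grip in the frame of slot_mouth below 0.0535 m).
It fails at once if the spare stud is moved by more than 20 mm (distance of spare from where it was at the start of the episode above 0.02 m).
It fails at once if a tool, plate, strip, loop or can on the table is moved by more than 20 mm (distance of any of hammer, wrench, plate, strip, loop, can from where it was at the start of the episode above 0.02 m).
It also fails if it takes over 64 s, if anything falls off the work surface, if the arm or the gripper's body presses on something with over 40 N, if the wrist force passes 120 N, or if a joint passes its speed limit or range.

## Working session

There is one attempt and no reset: what is moved stays moved. The work goes in short steps, Python scripts to look and compute and a shell command to move; the robot and the scene stay as the last step left them, time stands still between calls to the robot, and variables do not carry over. Pictures are saved under pics/ and viewed, and the job is handed in when it is done.

```bash
mkdir -p pics
python3 - <<'E'
from station import *
import cv2,numpy as np
s=get_state();print(s)
for n in ["scene","side","wrist"]:
    cv2.imwrite(f"pics/{n}0.png",snapshot(n)); print(n,calibration(n))
print(grip_point_offset if not callable(grip_point_offset) else grip_point_offset())
E
```

```text
{'t': 0.0, 'joints': array([-8.46028643e-02,  3.51216982e-01,  1.65242084e+00, -1.72922788e-05,
        1.13910299e+00, -8.46072125e-02]), 'qvel': array([-0.00050904,  0.00180522,  0.00033241,  0.00208845,  0.00034491,
       -0.00122844]), 'joint_torque': array([ 1.33101348e-03, -5.06107914e+01, -2.91406649e+01,  6.01447425e-06,
        4.57781483e-03,  4.96419239e-05]), 'ee_pos': array([5.49868873e-01, 3.36781023e-05, 4.04170088e-01]), 'tcp_rot': array([ 1.20870921,  1.21010841, -1.20999598]), 'wrist_force': array([-0.29922825,  0.28945651, -0.44080434]), 'wrist_torque': array([0.00127434, 0.01938953, 0.0196311 ]), 'grip_width': 1.0012745092302076}
scene {'intrinsics': array([[378.00895976,   0.        , 314.73258346],
       [  0.        , 378.00895976, 195.44238717],
       [  0.        ,   0.        ,   1.        ]]), 'world_from_camera': array([[ 0.87579587, -0.38522279,  0.290835  ,  0.85707966],
       [ 0.48265428,  0.70534209, -0.5191699 , -0.53549086],
       [-0.00514209,  0.59505961,  0.80366512,  0.90923028],
       [ 0.        ,  0.        ,  0.        ,  1.        ]])
[... 277 characters left out ...]
8, -0.70184055,  0.65722915,  0.89174406],
       [-0.01607873,  0.68678548,  0.72668231,  1.04977502],
       [ 0.        ,  0.        ,  0.        ,  1.        ]])}
wrist {'intrinsics': array([[318.31319445,   0.        , 319.10810287],
       [  0.        , 318.31319445, 197.70700309],
       [  0.        ,   0.        ,   1.        ]]), 'mount': array([[-4.31230856e-05,  2.65027392e-01, -9.64240883e-01,
         3.01822924e-02],
       [ 9.99999990e-01,  1.39938832e-04, -6.25928809e-06,
        -3.54797059e-04],
       [ 1.33275860e-04, -9.64240873e-01, -2.65027395e-01,
        -6.50158999e-02],
       [ 0.00000000e+00,  0.00000000e+00,  0.00000000e+00,
         1.00000000e+00]])}
0.1547
```

View pics/scene0.png

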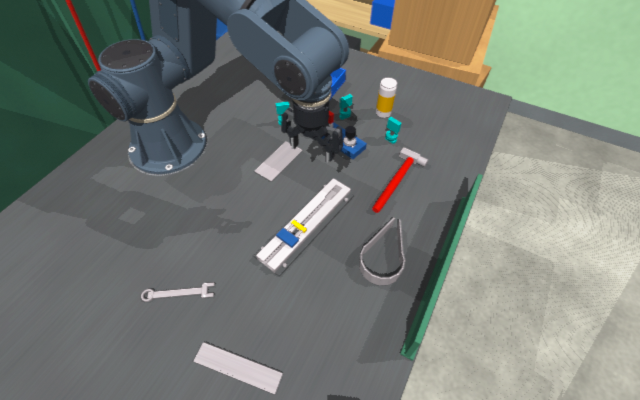

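View pics/side0.png

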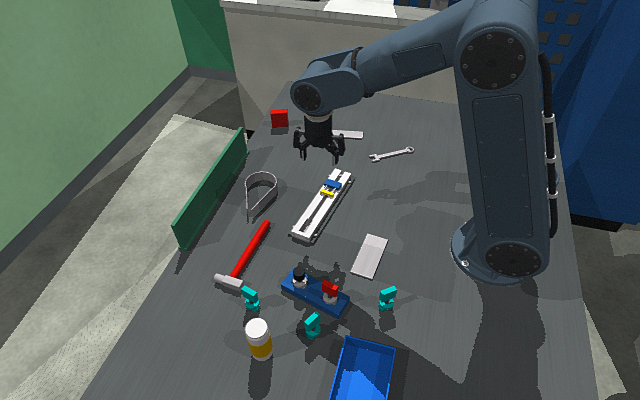

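View pics/wrist0.png

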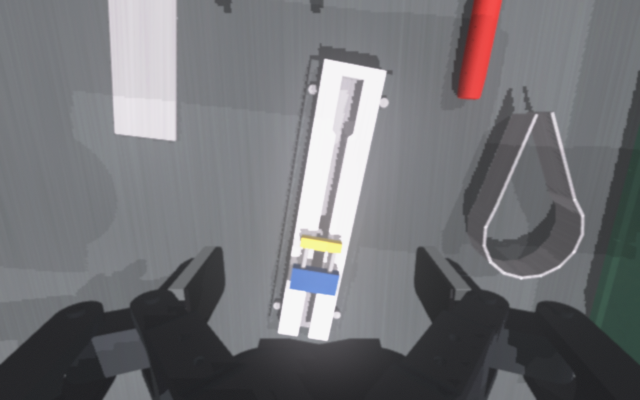

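The side view shows the red bar at about (330,290) in the right-hand pocket of the blue stand, with the black-knob spare at (300,275). The turquoise look-alikes are at (388,297), (313,323) and (250,297), and a red box sits far off at (279,118). In the wrist view the mouth is near (348,90), the yellow shoe at (321,244) and a blue block beyond it. Next I'll measure these and enlarge the crops.

```bash
cat > h.py <<'E'
from station import *
import cv2,numpy as np
from scipy.spatial.transform import Rotation as Ro
def campose(n,s=None):
    c=calibration(n)
    if n!="wrist": return c["intrinsics"],c["world_from_camera"]
    s=s or get_state(); T=np.eye(4);T[:3,:3]=Ro.from_rotvec(s["tcp_rot"]).as_matrix();T[:3,3]=s["ee_pos"]
    return c["intrinsics"],T@c["mount"]
def ray(n,uv,s=None):
    K,T=campose(n,s); uv=np.atleast_2d(uv).astype(float)
    d=np.c_[(uv[:,0]-K[0,2])/K[0,0],-(uv[:,1]-K[1,2])/K[1,1],-np.ones(len(uv))]
    return T[:3,3],d@T[:3,:3].T
def onz(n,uv,z,s=None):
    o,d=ray(n,uv,s); return o+d*((z-o[2])/d[:,2])[:,None]
def proj(n,P,s=None):
    K,T=campose(n,s); p=(np.atleast_2d(P)-T[:3,3])@T[:3,:3]
    return np.c_[K[0,2]+K[0,0]*p[:,0]/-p[:,2],K[1,2]-K[1,1]*p[:,1]/-p[:,2]]
E
python3 - <<'E'
from h import *
np.set_printoptions(precision=4,suppress=True)
s=get_state();print(Ro.from_rotvec(s["tcp_rot"]).as_matrix())
w=cv2.imread("pics/wrist0.png");sd=cv2.imread("pics/side0.png");sc=cv2.imread("pics/scene0.png")
a=cv2.resize(w[40:200,270:430],None,fx=3.7,fy=3.7,interpolation=cv2.INTER_NEAREST)
cv2.imwrite("pics/c1.png",a)
cv2.imwrite("pics/c2.png",cv2.resize(sd[250:350,240:400],None,fx=5,fy=5,interpolation=cv2.INTER_CUBIC))
cv2.imwrite("pics/c3.png",cv2.resize(sc[80:180,260:420],None,fx=5,fy=5,interpolation=cv2.INTER_CUBIC))
for uv in [(325,60),(386,70),(278,335),(328,340),(321,244)]: print(uv,onz("wrist",uv,.026,s))
print(onz("side",(330,288),.10),onz("side",(300,272),.08))
E
```

```text
[[-0.0009  1.      0.    ]
 [ 0.0001  0.     -1.    ]
 [-1.     -0.0009 -0.0001]]
(325, 60) [[0.5552 0.1142 0.026 ]]
(386, 70) [[0.6176 0.1047 0.026 ]]
(278, 335) [[ 0.4963 -0.2138  0.026 ]]
(328, 340) [[ 0.5607 -0.2214  0.026 ]]
(321, 244) [[ 0.5515 -0.0873  0.026 ]]
[[0.4271 0.3215 0.1   ]] [[0.524  0.2822 0.08  ]]
```

View pics/c1.png

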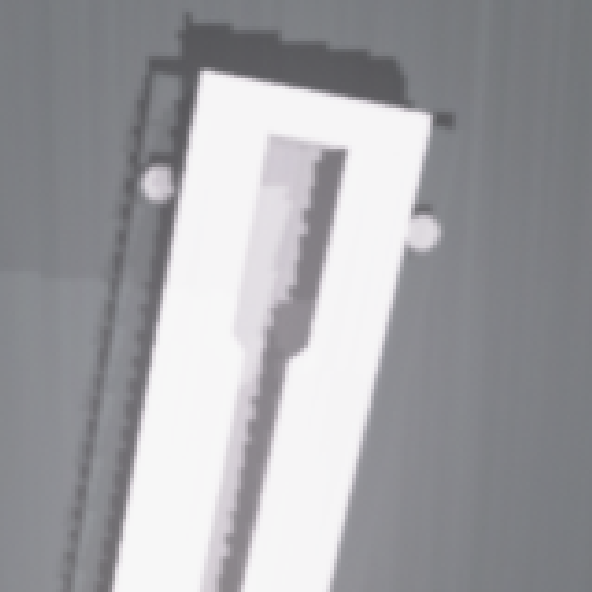

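View pics/c2.png

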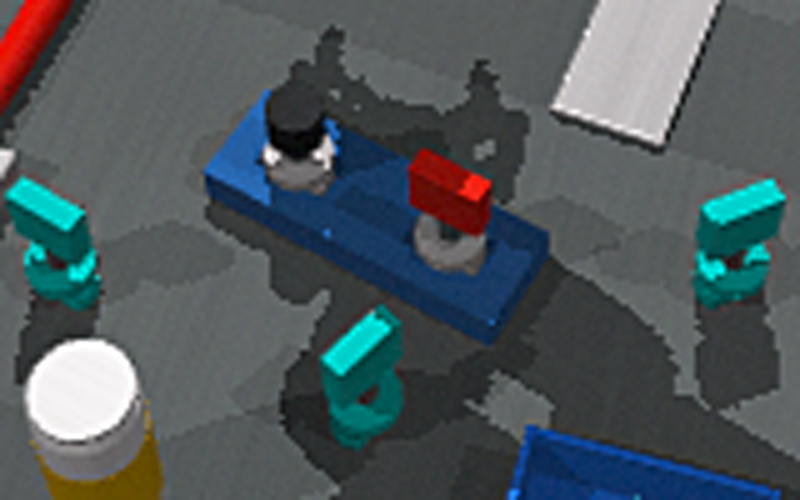

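View pics/c3.png

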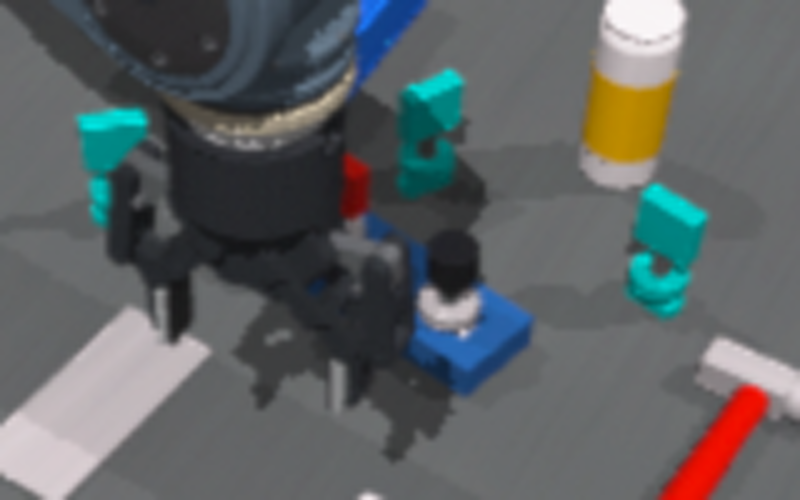

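```bash
python3 -m creep '[[0.3,0.05,-0.1,-0.15,0],[0.3,0.1,-0.2,-0.3,0],[0.3,0.15,-0.3,-0.45,0],[0.3,0.2,-0.3,-0.6,0],[0.3,0.2,-0.3,-0.7,0],[0.3,0.2,-0.3,-0.7,0],[0.3,0.2,-0.3,-0.7,0],[0.3,0.2,-0.3,-0.7,0]]' 40
python3 - <<'E'
from h import *
s=get_state();cv2.imwrite("pics/w1.png",snapshot("wrist"));print(s["ee_pos"],s["tcp_rot"],s["joints"]);np.save("s1.npy",s,allow_pickle=True)
cv2.imwrite("pics/sc1.png",snapshot("scene"))
E
```

```text
t: 1.15
ee_pos: [0.4301, 0.279, 0.3246]
tcp_rot: [1.21, 1.209, -1.211]
wrist_force: [-1.1, -0.7, 0.9]
grip_width: 0.698
[0.43012686 0.27897337 0.32457554] [ 1.20958978  1.20921193 -1.21071901] [4.84496218e-01 3.86475800e-01 1.82396976e+00 3.97877727e-04
 9.31937186e-01 4.85419106e-01]
```

View pics/w1.png

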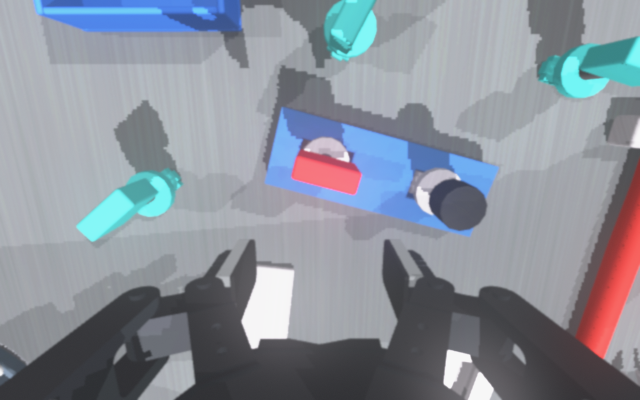

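View pics/sc1.png

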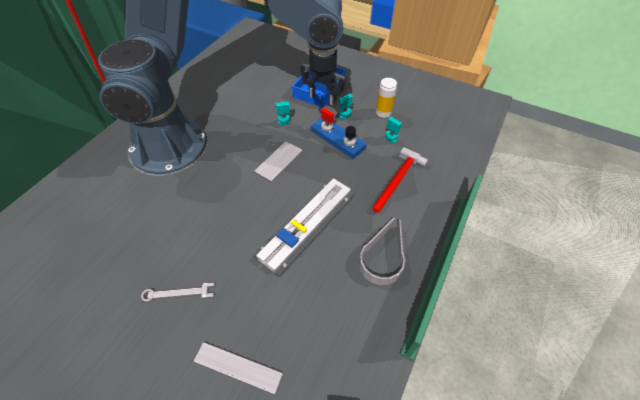

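The wrist view shows the red bar at (328,173) on its grey collar (325,152) in the blue stand, and the black knob at (458,205). The turquoise ones are at (150,195), (350,30) and (585,70). The red bar on a steel stud matches the description. I'll measure it and the free space around it.

Run:
```python
from h import *
np.set_printoptions(precision=4,suppress=True)
s=np.load("s1.npy",allow_pickle=True).item()
w=cv2.imread("pics/w1.png"); sc=cv2.imread("pics/sc1.png"); sd=cv2.imread("pics/side0.png")
hsv=cv2.cvtColor(w,cv2.COLOR_BGR2HSV)
m=cv2.inRange(hsv,(0,120,60),(6,255,255))|cv2.inRange(hsv,(174,120,60),(180,255,255))
m[:,500:]=0
n,l,st,ce=cv2.connectedComponentsWithStats(m)
i=1+st[1:,4].argmax();print(st[i],ce[i])
v=hsv[...,2][l==i];print(np.percentile(v,[5,25,50,75,95]))
c=max(cv2.findContours((l==i).astype(np.uint8),0,2)[0],key=cv2.contourArea)
print("minrect",cv2.minAreaRect(c))
# stand outline
b=cv2.inRange(hsv,(100,120,60),(125,255,255));b[:100]=0
cv2.imwrite("pics/c4.png",cv2.resize(w[90:250,250:510],None,fx=3,fy=3,interpolation=cv2.INTER_NEAREST))
bc=max(cv2.findContours(b,0,2)[0],key=cv2.contourArea);print(cv2.convexHull(bc)[:,0].shape)
r=cv2.boxPoints(cv2.minAreaRect(bc));print(r,onz("wrist",r,.025,s))
# two-view blob centre
def blob(im,box):
    h=cv2.cvtColor(im,cv2.COLOR_BGR2HSV);m=cv2.inRange(h,(0,150,80),(6,255,255))|cv2.inRange(h,(174,150,80),(180,255,255))
    M=np.zeros_like(m);x0,y0,x1,y1=box;M[y0:y1,x0:x1]=m[y0:y1,x0:x1]
    mo=cv2.moments(M,True);return mo['m10']/mo['m00'],mo['m01']/mo['m00']
a=blob(sd,(310,270,350,310));bb=blob(sc,(310,95,345,130));print(a,bb)
def inter(rs):
    A=0;B=0
    for o,d in rs:
        d=d[0]/np.linalg.norm(d[0]);P=np.eye(3)-np.outer(d,d);A=A+P;B=B+P@o
    return np.linalg.solve(A,B)
print(inter([ray("side",a),ray("scene",bb)]),inter([ray("side",a),ray("scene",bb),ray("wrist",ce[i],s)]))
print("turq base",onz("wrist",[(348,50),(152,195)],.02,s), "tops",onz("wrist",[(110,215),(350,10)],.086,s))
```

```text
[ 292  151   68   43 1684] [324.5344 172.6413]
[178. 247. 247. 247. 247.]
minrect ((326.49224853515625, 171.62953186035156), (65.6083755493164, 29.266727447509766), 14.743562698364258)
(24, 2)
[[262.0457 181.0788]
 [281.8299 106.888 ]
 [497.9294 164.5145]
 [478.1452 238.7054]] [[0.3802 0.2849 0.025 ]
 [0.3993 0.3466 0.025 ]
 [0.5821 0.2991 0.025 ]
 [0.5741 0.2311 0.025 ]]
(329.3333333333333, 287.978835978836) (326.9868421052632, 115.28947368421052)
[0.4333 0.307  0.075 ] [0.4336 0.3048 0.0757]
turq base [[0.4526 0.39   0.02  ]
 [0.2804 0.2712 0.02  ]] tops [[0.2854 0.2745 0.086 ]
 [0.4478 0.4004 0.086 ]]
```

View pics/c4.png

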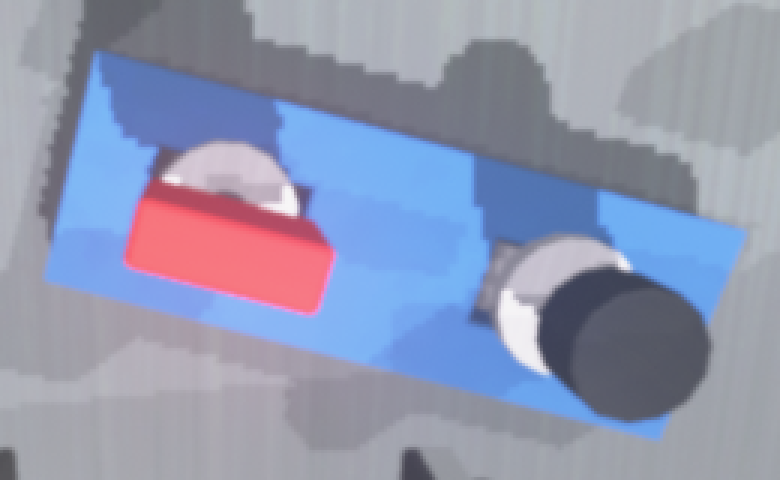

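Run:
```python
from h import *
np.set_printoptions(precision=4,suppress=True)
s=np.load("s1.npy",allow_pickle=True).item()
f=lambda L:np.array(L,float)/3+[250,90]-1/3
top=onz("wrist",f([(145,190),(335,245),(315,315),(123,265)]),.093,s)
st=onz("wrist",f([(95,52),(748,230),(660,440),(45,280)]),.025,s)
for P in(top,st):
    print(P,P.mean(0)); e=[P[1]-P[0],P[2]-P[3],P[2]-P[1],P[3]-P[0]]
    print([ (np.linalg.norm(v).round(4),np.degrees(np.arctan2(v[1],v[0])).round(1)) for v in e])
kn=onz("wrist",f([(640,355)]),.081,s);print("knob",kn)
```

```text
[[0.4163 0.3179 0.093 ]
 [0.4567 0.3061 0.093 ]
 [0.4529 0.2907 0.093 ]
 [0.4113 0.3018 0.093 ]] [0.4343 0.3041 0.093 ]
[(np.float64(0.0421), np.float64(-16.3)), (np.float64(0.0431), np.float64(-15.0)), (np.float64(0.0159), np.float64(-103.9)), (np.float64(0.0169), np.float64(-107.4))]
[[0.3989 0.3465 0.025 ]
 [0.5832 0.2975 0.025 ]
 [0.5661 0.2334 0.025 ]
 [0.3823 0.2832 0.025 ]] [0.4826 0.2902 0.025 ]
[(np.float64(0.1907), np.float64(-14.9)), (np.float64(0.1904), np.float64(-15.2)), (np.float64(0.0664), np.float64(-104.9)), (np.float64(0.0655), np.float64(-104.6))]
knob [[0.5305 0.2777 0.081 ]]
```

The stand measures 190×66 mm and the bar 43×16 mm, both matching. The stud is at (0.434, 0.3036), its bar heading −15°. I'll turn by −75°, centre over it, and go down to 5 mm above the bar's centre.

```bash
python3 -m creep '[[0.3,0,0.0105,-0.0615,-0.06],[0.3,0,0.0105,-0.0615,-0.12],[0.3,0,0.0105,-0.0615,-0.18],[0.3,0,0.0105,-0.0615,-0.24],[0.3,0,0.0105,-0.0615,-0.3],[0.3,0,0.0105,-0.0615,-0.36],[0.3,0,0.0105,-0.0615,-0.417],[0.3,0.02,0.0105,-0.0615,-0.417],[0.3,0.08,0.0105,-0.0615,-0.417],[0.3,0.08,0.0105,-0.0615,-0.417]]'
python3 - <<'E'
from h import *
np.set_printoptions(precision=4,suppress=True)
s=get_state();cv2.imwrite("pics/w2.png",snapshot("wrist"));print(s["ee_pos"]);R=Ro.from_rotvec(s["tcp_rot"]).as_matrix();print(R)
np.save("s2.npy",s,allow_pickle=True)
K,T=campose("wrist",s)
print(proj("wrist",[[.4343,.3036,.093]],s))
E
```

```text
t: 2.5
ee_pos: [0.4342, 0.3029, 0.2912]
tcp_rot: [0.208, 1.564, -0.211]
wrist_force: [0.2, -0.3, 0.3]
grip_width: 0.697
[0.4342 0.3029 0.2912]
[[-0.0035  0.2637  0.9646]
 [-0.0015  0.9646 -0.2637]
 [-1.     -0.0024 -0.003 ]]
[[324.7905 233.8655]]
```

View pics/w2.png

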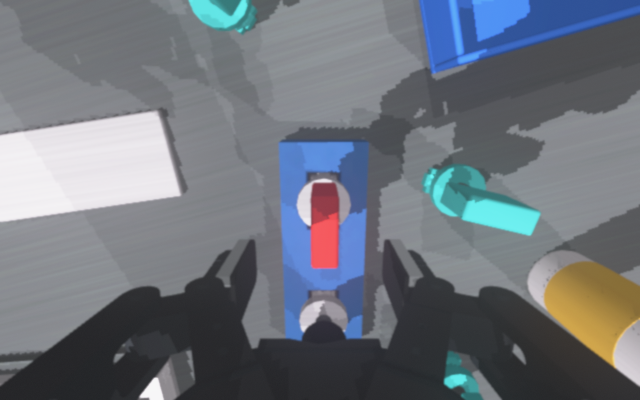

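The bar is centred between the fingers and parallel to them, with its top face at about (324,237). Before going down I'll refine the offset.

Run:
```python
from h import *
np.set_printoptions(precision=4,suppress=True)
s=np.load("s2.npy",allow_pickle=True).item()
w=cv2.imread("pics/w2.png");h=cv2.cvtColor(w,cv2.COLOR_BGR2HSV)
m=cv2.inRange(h,(0,120,200),(8,255,255))|cv2.inRange(h,(172,120,200),(180,255,255))
n,l,st,ce=cv2.connectedComponentsWithStats(m);i=1+st[1:,4].argmax();print(st[i],ce[i])
c=max(cv2.findContours((l==i).astype(np.uint8),0,2)[0],key=cv2.contourArea)
B=cv2.boxPoints(cv2.minAreaRect(c));P=onz("wrist",B,.093,s);print(B,P,P.mean(0))
R=Ro.from_rotvec(s["tcp_rot"]).as_matrix()
print("tool",(P-s["ee_pos"])@R, (P.mean(0)-s["ee_pos"])@R, "down target tool", (np.array([.4343,.3036,.2337])-s["ee_pos"])@R/0.4)
s=get_state();R=Ro.from_rotvec(s["tcp_rot"]).as_matrix();print(s["ee_pos"],R)
```

```text
[ 311  213   27   55 1292] [324.6865 242.6525]
[[311. 213.]
 [337. 213.]
 [337. 267.]
 [311. 267.]] [[0.4203 0.2994 0.093 ]
 [0.4241 0.3133 0.093 ]
 [0.4561 0.3051 0.093 ]
 [0.4521 0.2905 0.093 ]] [0.4382 0.3021 0.093 ]
tool [[ 0.1982 -0.0065 -0.0118]
 [ 0.1982  0.0079 -0.0118]
 [ 0.1981  0.0084  0.0211]
 [ 0.1981 -0.0067  0.0212]] [0.1982 0.0008 0.0047] down target tool [0.1437 0.0021 0.0003]
[0.4345 0.3032 0.2923] [[-0.002   0.2628  0.9649]
 [-0.0007  0.9649 -0.2628]
 [-1.     -0.0012 -0.0017]]
```

```bash
python3 -m creep '[[0.3,0.05,0.002,0,0],[0.3,0.1,0.002,0,0],[0.3,0.1465,0.002,0,0],[0.3,0.1465,0.002,0,0],[0.5,0.1465,0.002,0,0],[0.6,0.1465,0.002,0,0],[0.7,0.1465,0.002,0,0],[0.9,0.1465,0.002,0,0],[0.9,0.1465,0.002,0,0],[0.9,0.1465,0.002,0,0],[0.9,0.1465,0.002,0,0]]' 60
python3 - <<'E'
from h import *
np.set_printoptions(precision=4,suppress=True)
s=get_state();print(s["ee_pos"],s["wrist_force"],s["wrist_torque"],s["grip_width"]);R=Ro.from_rotvec(s["tcp_rot"]).as_matrix();print(R)
cv2.imwrite("pics/w3.png",snapshot("wrist"))
cv2.imwrite("pics/side3.png",snapshot("side"))
E
```

```text
t: 3.92
ee_pos: [0.4347, 0.304, 0.234]
tcp_rot: [0.208, 1.562, -0.209]
wrist_force: [-0.6, 1.2, 5.9]
grip_width: 0.18
[0.4347 0.304  0.234 ] [-0.6226  1.2253  5.9381] [0.1242 0.0664 0.0069] 0.1800053028255263
[[-0.0013  0.2628  0.9649]
 [-0.0002  0.9649 -0.2628]
 [-1.     -0.0006 -0.0012]]
```

View pics/w3.png

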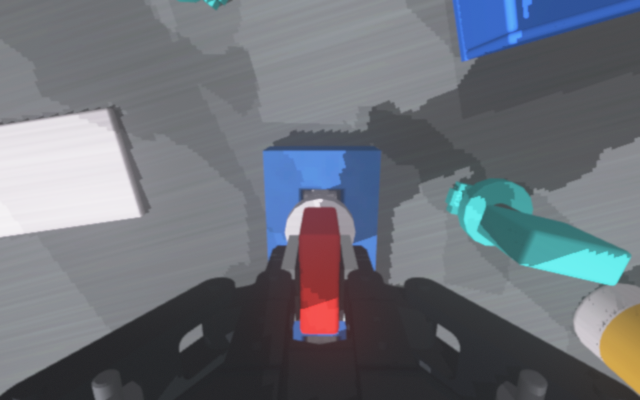

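Gripped: the width reads 0.18, about 15 mm, and the bar sits between the pads. I'll work out the mouth from the first wrist picture and the blue block's height, then lift.

```bash
python3 -m creep '[[0.9,-0.03,0,0,0],[0.9,-0.1,0,0,0],[0.9,-0.2,0,0,0],[0.9,-0.3,0,0,0],[0.9,-0.3,0,0,0]]' 80
python3 - <<'E'
from h import *
np.set_printoptions(precision=4,suppress=True)
s=get_state();print(s["ee_pos"],s["wrist_force"],s["grip_width"],s["t"])
cv2.imwrite("pics/w4.png",snapshot("wrist"));cv2.imwrite("pics/side4.png",snapshot("side"));cv2.imwrite("pics/scene4.png",snapshot("scene"))
s0=dict(tcp_rot=np.array([ 1.20870921,  1.21010841, -1.20999598]),ee_pos=np.array([5.49868873e-01, 3.36781023e-05, 4.04170088e-01]))
f=lambda L:(np.array(L,float)-1.8)/3.7+[270,40]
P=onz("wrist",f([(268,135),(348,150),(308,350),(235,330)]),.026,s0);print("mouth",P,P.mean(0))
P=onz("wrist",f([(200,70),(432,115)]),.026,s0);print(P,P.mean(0))
cv2.imwrite("pics/c5.png",cv2.resize(cv2.imread("pics/wrist0.png")[220:350,260:360],None,fx=4,fy=4,interpolation=cv2.INTER_NEAREST))
E
```

```text
t: 4.65
ee_pos: [0.4351, 0.3042, 0.3569]
tcp_rot: [0.211, 1.558, -0.207]
wrist_force: [-0.3, -0.7, -3.1]
grip_width: 0.175
[0.4351 0.3042 0.3569] [-0.2821 -0.7396 -3.0903] 0.17510026034037385 4.65
mouth [[0.5708 0.1008 0.026 ]
 [0.5931 0.0968 0.026 ]
 [0.5835 0.0422 0.026 ]
 [0.5622 0.0479 0.026 ]] [0.5774 0.0719 0.026 ]
[[0.5519 0.1175 0.026 ]
 [0.616  0.1059 0.026 ]] [0.5839 0.1117 0.026 ]
```

View pics/w4.png

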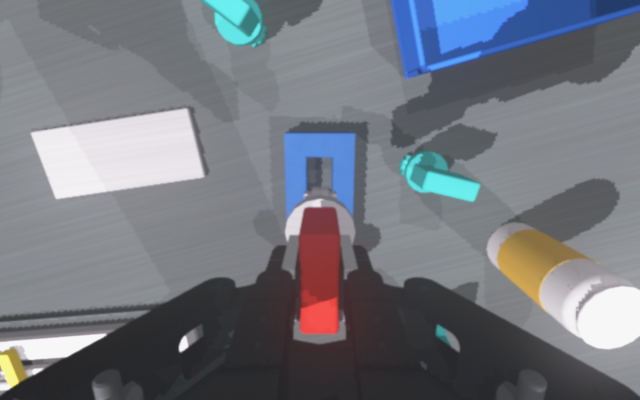

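View pics/side4.png

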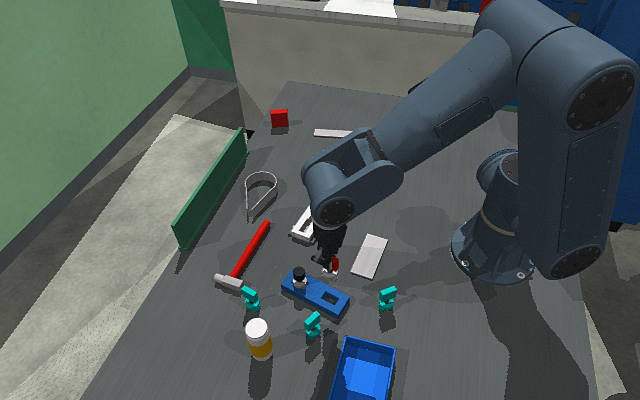

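View pics/c5.png

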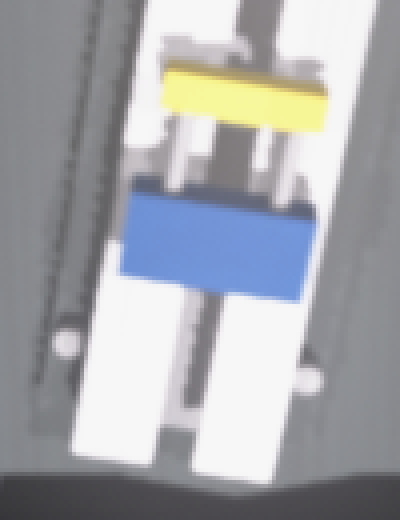

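The stud is clear of the stand. Next I carry it to a viewing spot with its axis about 60 mm beyond the mouth, turning +85° so the camera looks straight down at the mouth.

```bash
python3 -m creep '[[0.9,0,-0.06,0.05,0.05],[0.9,0,-0.14,0.12,0.1],[0.9,0,-0.22,0.18,0.15],[0.9,0,-0.3,0.25,0.21],[0.9,0,-0.38,0.31,0.27],[0.9,0,-0.46,0.38,0.33],[0.9,0,-0.54,0.44,0.39],[0.9,0,-0.6175,0.51,0.44],[0.9,0,-0.6175,0.51,0.472],[0.9,0,-0.6175,0.51,0.472],[0.9,0,-0.6175,0.51,0.472],[0.9,0,-0.6175,0.51,0.472]]'
python3 - <<'E'
from h import *
np.set_printoptions(precision=4,suppress=True)
s=get_state();np.save("s5.npy",s,allow_pickle=True)
w=snapshot("wrist");cv2.imwrite("pics/w5.png",w)
R=Ro.from_rotvec(s["tcp_rot"]).as_matrix();print(s["ee_pos"],R)
print(proj("wrist",[[.578,.071,.026]],s))
E
```

```text
t: 6.3
ee_pos: [0.5662, 0.0123, 0.3526]
tcp_rot: [1.335, 1.122, -1.341]
wrist_force: [-0.4, 1.2, -2.3]
grip_width: 0.175
[0.5662 0.0123 0.3526] [[-0.0037  0.9845 -0.1751]
 [-0.0013 -0.1751 -0.9846]
 [-1.     -0.0034  0.0019]]
[[321.7682 115.3659]]
```

View pics/w5.png

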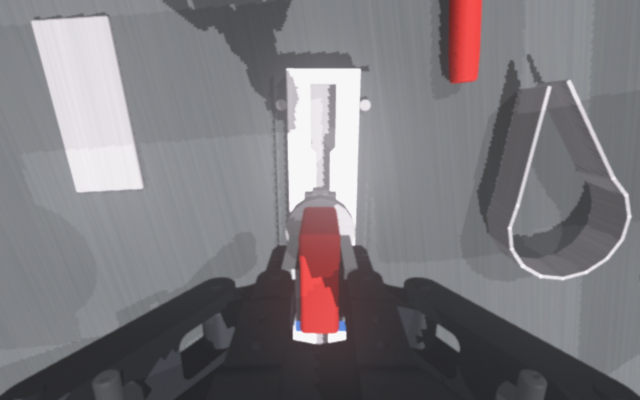

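Run:
```python
from h import *
np.set_printoptions(precision=4,suppress=True)
s=np.load("s5.npy",allow_pickle=True).item()
w=cv2.imread("pics/w5.png");g=cv2.cvtColor(w,cv2.COLOR_BGR2GRAY).astype(float)
print(g[120,280:370].astype(int))
L=[];Rr=[];ml=[];mr=[]
def cross(row,a,b,up):
    v=row[a:b+1];t=200
    for i in range(len(v)-1):
        if (v[i]<t)==up and (v[i+1]>=t)==up: return a+i+(t-v[i])/(v[i+1]-v[i])
for r in range(76,185,2):
    x=cross(g[r],276,305,True);y=cross(g[r],335,372,False)
    if x:L.append((x,r))
    if y:Rr.append((y,r))
for r in range(90,140,2):
    x=cross(g[r],296,322,False);
    x2=cross(g[r],322,350,True)
    if x:ml.append((x,r))
    if x2:mr.append((x2,r))
R=Ro.from_rotvec(s["tcp_rot"]).as_matrix()
res={}
for n,l in dict(L=L,R=Rr,ml=ml,mr=mr).items():
    P=onz("wrist",l,.026,s);t=(P-s["ee_pos"])@R
    k=np.polyfit(t[:,2],t[:,1],1);e=t[:,1]-np.polyval(k,t[:,2]);ok=abs(e)<np.percentile(abs(e),80);k=np.polyfit(t[ok,2],t[ok,1],1);res[n]=k
    print(n,len(l),k,"y at z=-.06:",np.polyval(k,-.06),e[ok].std())
# end edges along column
for cols in [(292,300),(345,357)]:
    c=g[:,cols[0]:cols[1]].mean(1);print("rail end",cross(c,55,85,True))
c=g[:,314:330].mean(1);print("mouth end",c[78:92].astype(int),cross(c,72,95,False))
cv2.imwrite("pics/c6.png",cv2.resize(w[60:200,270:380],None,fx=4.2,fy=4.2,interpolation=cv2.INTER_NEAREST))
for r in (68.5,83):
    print(r,(onz("wrist",[(322,r)],.026,s)-s["ee_pos"])@R)
```

```text
[128 127 121 112 107 107 115 142 175 192 195 194 193 195 205 222 240 246
 247 247 246 246 246 247 247 247 247 247 247 246 241 235 234 234 234 235
 235 235 235 234 231 226 221 219 219 219 218 205 181 163 150 145 145 146
 156 201 240 246 247 247 247 247 247 246 247 247 247 247 247 247 247 247
 247 247 247 247 247 246 241 192 161 159 157 155 154 153 153 153 154 153]
L 55 [-0.1081 -0.0308] y at z=-.06: -0.024290057655845024 0.0014381517700454507
R 55 [0.0012 0.0361] y at z=-.06: 0.03598195772824364 0.00046526043352482623Traceback (most recent call last):
  File "<stdin>", line 23, in <module>
  File "h.py", line 14, in onz
    o,d=ray(n,uv,s); return o+d*((z-o[2])/d[:,2])[:,None]
        ~~~^^^^^^^^
  File "h.py", line 11, in ray
    d=np.c_[(uv[:,0]-K[0,2])/K[0,0],-(uv[:,1]-K[1,2])/K[1,1],-np.ones(len(uv))]
             ~~^^^^^
IndexError: index 0 is out of bounds for axis 1 with size 0
```

Run:
```python
from h import *
np.set_printoptions(precision=4,suppress=True)
s=np.load("s5.npy",allow_pickle=True).item()
w=cv2.imread("pics/w5.png");g=cv2.cvtColor(w,cv2.COLOR_BGR2GRAY).astype(float)
cv2.imwrite("pics/c6.png",cv2.resize(w[60:200,270:380],None,fx=4.2,fy=4.2,interpolation=cv2.INTER_NEAREST))
def cross(row,a,b,up,t):
    v=row[a:b+1]
    for i in range(len(v)-1):
        if (v[i]<t)==up and (v[i+1]>=t)==up: return a+i+(t-v[i])/(v[i+1]-v[i])
R=Ro.from_rotvec(s["tcp_rot"]).as_matrix()
for n,(rr,a,b,up,t) in dict(L=((76,180),282,296,True,160),R=((76,180),350,368,False,200),ml=((92,138),303,318,False,241),mr=((92,138),328,342,True,196)).items():
    l=[(cross(g[r],a,b,up,t),r) for r in range(*rr,2)];l=[p for p in l if p[0]]
    if len(l)<5: print(n,l);continue
    q=(onz("wrist",l,.026,s)-s["ee_pos"])@R
    k=np.polyfit(q[:,2],q[:,1],1)
    for _ in range(3):
        e=abs(q[:,1]-np.polyval(k,q[:,2]));ok=e<=max(.0004,np.percentile(e,70));k=np.polyfit(q[ok,2],q[ok,1],1)
    print(n,len(l),ok.sum(),k,"y at z=-.06:",np.polyval(k,-.06))
for cols in [(292,300),(345,357)]:
    c=g[:,cols[0]:cols[1]].mean(1);r=cross(c,55,85,True,170);print("rail end",r,(onz("wrist",[(322,r)],.026,s)-s["ee_pos"])@R)
c=g[:,326:334].mean(1);print(c[76:92].astype(int));r=cross(c,74,95,False,196);print(r,(onz("wrist",[(322,r)],.026,s)-s["ee_pos"])@R)
```

```text
L 52 42 [-0.0214 -0.0303] y at z=-.06: -0.028981483231426228
R 48 48 [0.0015 0.0361] y at z=-.06: 0.035975880045054
ml 23 23 [ 0.0137 -0.0074] y at z=-.06: -0.008181931591261172
mr 23 23 [-0.012   0.0136] y at z=-.06: 0.01434879279816022
rail end 67.70172413793104 [[ 0.3264  0.0025 -0.1006]]
rail end 67.7427536231884 [[ 0.3264  0.0025 -0.1005]]
[247 247 247 247 247 247 246 239 206 178 175 174 165 158 159 165]
84.38157894736842 [[ 0.3265  0.0026 -0.0869]]
```

View pics/c6.png

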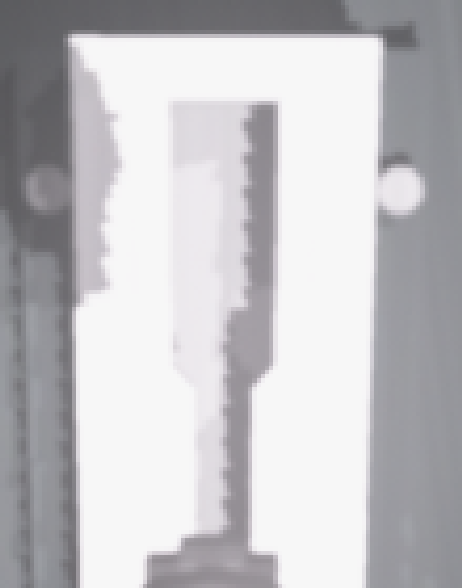

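The crop shows the mouth at columns 170–277 of the crop, with the axis vertical. In the tool frame its centre is at y = +3.2 mm, z = −60 mm. The mouth edges and the rail edges agree within 0.4 mm on y and 1 mm on z, and there is no yaw error. I'll go above it, stopping about 9 mm short of the rail top.

```bash
python3 -m creep '[[0.9,0,0.008,-0.08,0],[0.9,0,0.008,-0.15,0],[0.9,0.06,0.008,-0.15,0],[0.9,0.12,0.008,-0.15,0],[0.9,0.18,0.008,-0.15,0],[0.9,0.225,0.008,-0.15,0],[0.9,0.225,0.008,-0.15,0],[0.9,0.225,0.008,-0.15,0],[0.9,0.225,0.008,-0.15,0]]'
python3 - <<'E'
from h import *
np.set_printoptions(precision=4,suppress=True)
s5=np.load("s5.npy",allow_pickle=True).item();R5=Ro.from_rotvec(s5["tcp_rot"]).as_matrix()
s=get_state();np.save("s6.npy",s,allow_pickle=True)
w=snapshot("wrist");cv2.imwrite("pics/w6.png",w);cv2.imwrite("pics/sd6.png",snapshot("side"))
R=Ro.from_rotvec(s["tcp_rot"]).as_matrix();print(s["ee_pos"],R,s["wrist_force"])
M=s5["ee_pos"]+R5@[.3265,.0033,-.060];print("mouth",M,"in tool",(M-s["ee_pos"])@R)
a=cv2.resize(w[120:300,240:400],None,fx=3.3,fy=3.3,interpolation=cv2.INTER_NEAREST);cv2.imwrite("pics/c7.png",a)
E
```

```text
t: 7.48
ee_pos: [0.5799, 0.0707, 0.2636]
tcp_rot: [1.336, 1.121, -1.34]
wrist_force: [-0.7, 0.4, -2.7]
grip_width: 0.179
[0.5799 0.0707 0.2636] [[-0.0018  0.9845 -0.1753]
 [-0.0013 -0.1753 -0.9845]
 [-1.     -0.0016  0.0016]] [-0.6814  0.419  -2.6724]
mouth [0.5788 0.0703 0.026 ] in tool [ 0.2376 -0.0007  0.0001]
```

View pics/w6.png

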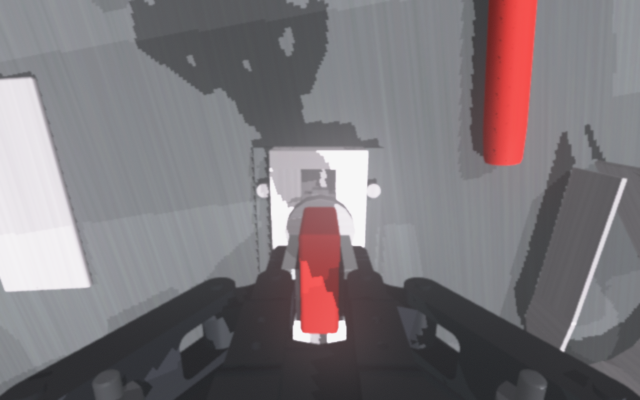

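View pics/c7.png

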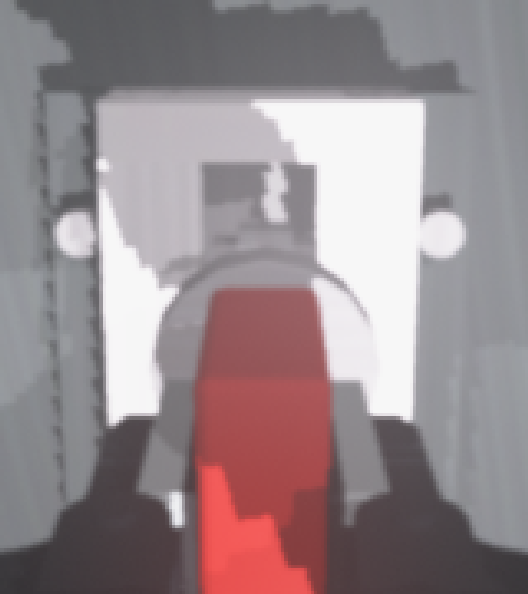

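The mouth (crop columns 203–316) is 0.6 mm to the left of the stud's axis, and the earlier measurement agrees (−0.7 mm). I'll correct that and lower the head in.

```bash
python3 -m creep '[[0.9,0,-0.0016,0,0],[0.9,0.01,-0.0016,0,0],[0.9,0.02,-0.0016,0,0],[0.9,0.03,-0.0016,0,0],[0.9,0.035,-0.0016,0,0],[0.9,0.035,-0.0016,0,0]]'
python3 - <<'E'
from h import *
np.set_printoptions(precision=4,suppress=True)
s=get_state();R=Ro.from_rotvec(s["tcp_rot"]).as_matrix();print(s["ee_pos"],s["wrist_force"],s["wrist_torque"],(np.array([.5788,.0703,.026])-s["ee_pos"])@R)
E
```

```text
t: 8.32
ee_pos: [0.5791, 0.0707, 0.2491]
tcp_rot: [1.336, 1.121, -1.341]
wrist_force: [0.4, -0.4, -3.3]
grip_width: 0.173
[0.5791 0.0707 0.2491] [ 0.414  -0.4404 -3.3395] [-0.0558  0.0239  0.022 ] [0.2231 0.0003 0.0001]
```

No contact force and the head is about 4 mm inside. Continuing gently.

```bash
python3 -m creep '[[0.9,0.01,0,0,0],[0.9,0.02,0,0,0],[0.9,0.028,0,0,0],[0.9,0.032,0,0,0],[0.9,0.034,0,0,0],[0.9,0.034,0,0,0]]'; python3 -m creep '[[0.9,0.0015,0,0,0],[0.9,0.0015,0,0,0]]'
```

```text
t: 9.07
ee_pos: [0.5791, 0.0707, 0.2356]
tcp_rot: [1.336, 1.121, -1.34]
wrist_force: [0.3, -0.4, -3.3]
grip_width: 0.181
t: 9.32
ee_pos: [0.5791, 0.0707, 0.2351]
tcp_rot: [1.336, 1.121, -1.34]
wrist_force: [-0.1, -0.3, -0.7]
grip_width: 0.174
```

The load has come off the gripper (−3.3 → −0.7 N), so the collar is resting on the rail. I'll slide forward through the funnel while watching the sideways force.

```bash
python3 -m creep '[[0.9,-0.0008,0.0005,0.02,0],[0.9,-0.0008,0.0005,0.04,0],[0.9,-0.0008,0.0005,0.06,0],[0.9,-0.0008,0.0005,0.08,0],[0.9,-0.0008,0.0005,0.1,0],[0.9,-0.0008,0.0005,0.12,0],[0.9,-0.0008,0.0005,0.12,0]]'; python3 -c "
from h import *
s=get_state();R=Ro.from_rotvec(s['tcp_rot']).as_matrix();print((s['wrist_force'])@R,s['wrist_torque']@R)"
```

```text
t: 10.2
ee_pos: [0.5709, 0.0229, 0.2355]
tcp_rot: [1.336, 1.121, -1.341]
wrist_force: [0.3, 0.1, -3.0]
grip_width: 0.172
[ 3.02231824  0.24023779 -0.16426044] [ 0.02155135  0.01280278 -0.03186696]
```

```bash
python3 -m creep '[[0.9,0.0005,0,0.02,0],[0.9,0.0005,0,0.04,0],[0.9,0.0005,0,0.06,0],[0.9,0.0005,0,0.08,0],[0.9,0.0005,0,0.1,0],[0.9,0.0005,0,0.12,0],[0.9,0.0005,0,0.12,0]]'
python3 - <<'E'
from h import *
s=get_state();R=Ro.from_rotvec(s['tcp_rot']).as_matrix();print((s['wrist_force'])@R,s['wrist_torque']@R,s["ee_pos"])
cv2.imwrite("pics/w8.png",snapshot("wrist"));
sc=snapshot("scene");cv2.imwrite("pics/sc8.png",sc);sd=snapshot("side");
cv2.imwrite("pics/c8.png",np.hstack([cv2.resize(sc[160:280,240:360],None,fx=3.3,fy=3.3),cv2.resize(sd[130:250,270:390],None,fx=3.3,fy=3.3)]))
E
```

```text
t: 11.08
ee_pos: [0.5623, -0.0249, 0.2354]
tcp_rot: [1.337, 1.12, -1.341]
wrist_force: [0.5, -0.6, -2.9]
grip_width: 0.172
[2.87676969 0.5969378  0.53447328] [-0.01529756  0.01167218  0.01694606] [ 0.56230971 -0.02491734  0.23540824]
```

View pics/c8.png

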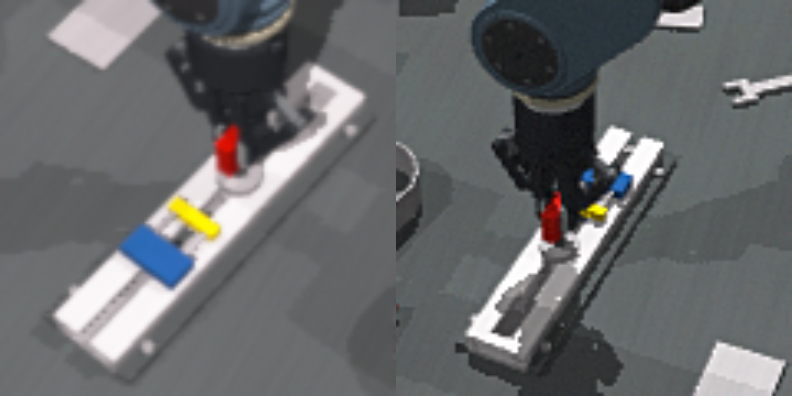

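View pics/w8.png

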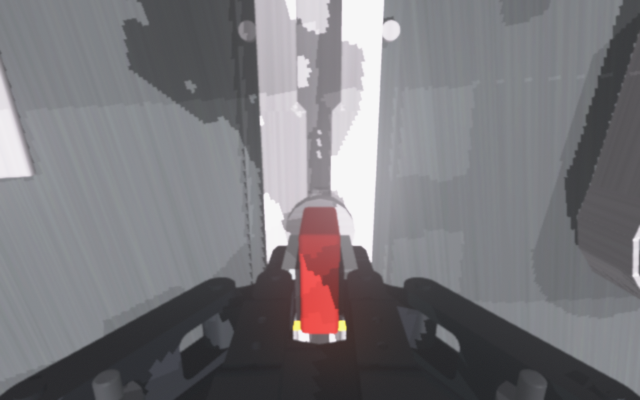

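The stud is in the narrow slot at x≈97 mm, with the shoe about 35 mm ahead and the blue block low. Going on in smaller steps until the shoe and then the stop are felt.

```bash
python3 -m creep '[[0.9,0,0.0005,0.02,0],[0.9,0,0.0005,0.04,0],[0.9,0,0.0005,0.055,0],[0.9,0,0.0005,0.07,0],[0.9,0,0.0005,0.07,0]]'; python3 -c "
from h import *
s=get_state();R=Ro.from_rotvec(s['tcp_rot']).as_matrix();print((s['wrist_force'])@R,s['wrist_torque']@R)"
python3 -m creep '[[0.9,0,0,0.01,0],[0.9,0,0,0.02,0],[0.9,0,0,0.02,0]]'; python3 -c "
from h import *
s=get_state();R=Ro.from_rotvec(s['tcp_rot']).as_matrix();print((s['wrist_force'])@R,s['wrist_torque']@R)"
```

```text
t: 11.85
ee_pos: [0.5576, -0.0523, 0.2354]
tcp_rot: [1.337, 1.121, -1.341]
wrist_force: [-0.5, 0.7, -3.3]
grip_width: 0.177
[ 3.34943389 -0.58854291 -0.65721348] [ 0.04374527  0.02184465 -0.0127104 ]
t: 12.22
ee_pos: [0.5562, -0.0601, 0.2355]
tcp_rot: [1.337, 1.121, -1.341]
wrist_force: [2.0, 5.2, -2.6]
grip_width: 0.172
[ 2.60107922  1.05099235 -5.45809184] [-0.06780889  0.99012996 -0.0616834 ]
```

Shoe contact is felt: −5.5 N along the slot at x≈132 mm. I'll grip harder so the stud can't pitch, and advance 2 mm at a time.

```bash
cat > f.py <<'E'
from h import *
s=get_state();R=Ro.from_rotvec(s['tcp_rot']).as_matrix();np.set_printoptions(precision=2,suppress=True)
d=s["ee_pos"]-[.5788,.0703,.235];a=np.array([-.1753,-.9845,0]);b=np.array([.9845,-.1753,0])
print("F",s['wrist_force']@R,"x %.1f lat %.1f z %.1f mm"%(d@a*1e3,d@b*1e3,d[2]*1e3),"yaw",np.degrees(np.arctan2(R[1,1],R[0,1])))
E
python3 -m creep '[[0.9,0,0,0.005,0],[0.9,0,0,0.01,0],[0.9,0,0,0.015,0],[0.9,0,0,0.015,0]]' 110; python3 f.py
python3 -m creep '[[0.9,0,0,0.005,0],[0.9,0,0,0.008,0],[0.9,0,0,0.008,0]]' ; python3 f.py
```

```text
t: 12.72
ee_pos: [0.5552, -0.0655, 0.2354]
tcp_rot: [1.338, 1.121, -1.341]
wrist_force: [1.5, 6.7, -4.3]
grip_width: 0.169
F [ 4.26  0.3  -6.89] x 137.8 lat 0.6 z 0.4 mm yaw -10.200036156441355
t: 13.1
ee_pos: [0.5548, -0.0681, 0.2354]
tcp_rot: [1.339, 1.122, -1.34]
wrist_force: [0.9, 7.1, -2.3]
grip_width: 0.171
F [ 2.34 -0.32 -7.15] x 140.5 lat 0.6 z 0.4 mm yaw -10.21100470500836
```

```bash
python3 -m creep '[[0.9,0,0,0.003,0],[0.9,0,0,0.006,0],[0.9,0,0,0.006,0]]' ; python3 f.py
python3 -m creep '[[0.9,0,0,0.003,0],[0.9,0,0,0.005,0],[0.9,0,0,0.005,0]]' ; python3 f.py
```

```text
t: 13.48
ee_pos: [0.5544, -0.0698, 0.2354]
tcp_rot: [1.34, 1.122, -1.34]
wrist_force: [2.0, 7.9, -2.0]
grip_width: 0.168
F [ 2.05  0.54 -8.08] x 142.2 lat 0.6 z 0.4 mm yaw -10.219899114605234
t: 13.85
ee_pos: [0.5543, -0.0709, 0.2355]
tcp_rot: [1.342, 1.123, -1.339]
wrist_force: [1.9, 9.9, -1.8]
grip_width: 0.168
F [  1.8    0.08 -10.09] x 143.3 lat 0.6 z 0.5 mm yaw -10.235902979123983
```

```bash
python3 -m creep '[[0.9,0,0,0.003,0],[0.9,0,0,0.004,0],[0.9,0,0,0.004,0]]' ; python3 f.py
python3 -m creep '[[0.9,0,0,0.003,0],[0.9,0,0,0.004,0],[0.9,0,0,0.004,0]]' ; python3 f.py
```

```text
t: 14.22
ee_pos: [0.5541, -0.0714, 0.2356]
tcp_rot: [1.344, 1.124, -1.338]
wrist_force: [1.5, 11.9, -1.4]
grip_width: 0.17
F [  1.51  -0.62 -12.  ] x 143.8 lat 0.6 z 0.6 mm yaw -10.259105913680562
t: 14.6
ee_pos: [0.554, -0.0719, 0.2356]
tcp_rot: [1.346, 1.125, -1.337]
wrist_force: [2.3, 12.9, -2.6]
grip_width: 0.171
F [  2.74   0.   -13.09] x 144.3 lat 0.5 z 0.6 mm yaw -10.278314616735392
```

The force slope steepens (1.6 mm commanded gives 0.5 mm and +1–2 N), which looks like the dead stop. I'll check it against how far the shoe moved in the pictures.

```bash
cat > shoe.py <<'E'
from h import *
import sys
a=np.array([-.1753,-.9845,0])
def yel(im,n):
    h=cv2.cvtColor(im,cv2.COLOR_BGR2HSV);m=cv2.inRange(h,(24,150,110),(36,255,255))
    m2=np.zeros_like(m)
    if n=="scene": m2[205:250,270:330]=m[205:250,270:330]
    else: m2[175:210,310:350]=m[175:210,310:350]
    k,l,st,ce=cv2.connectedComponentsWithStats(m2);i=1+st[1:,4].argmax();return st[i],ce[i]
for n,f in(("scene","pics/scene0.png"),("scene","pics/sc8.png"),("side","pics/side0.png")):
    st,c=yel(cv2.imread(f),n);print(f,st,c,(onz(n,[c],.035)[0]-[.5788,.0703,0])@a)
for n in("scene","side"):
    im=snapshot(n);cv2.imwrite(f"pics/{sys.argv[1]}_{n}.png",im)
    st,c=yel(im,n);print(n,"now",st,c,(onz(n,[c],.035)[0]-[.5788,.0703,0])@a)
    if n=="scene":cv2.imwrite(f"pics/{sys.argv[1]}_c.png",cv2.resize(im[160:280,240:360],None,fx=4.5,fy=4.5))
E
python3 shoe.py k1
```

```text
pics/scene0.png [291 220  16  12  76] [298.53947368 225.61842105] 0.15397096984108793
pics/sc8.png [291 220  16  12  77] [298.50649351 225.55844156] 0.15388123714422142
pics/side0.png [320 189  14   8  58] [326.62068966 192.70689655] 0.15093590430905365
scene now [288 223  16  13  81] [295.4691358 228.9382716] 0.16719114521069914
side now [329 189   6   4  15] [331.8        190.46666667] 0.1682812945610992
```

View pics/k1_c.png

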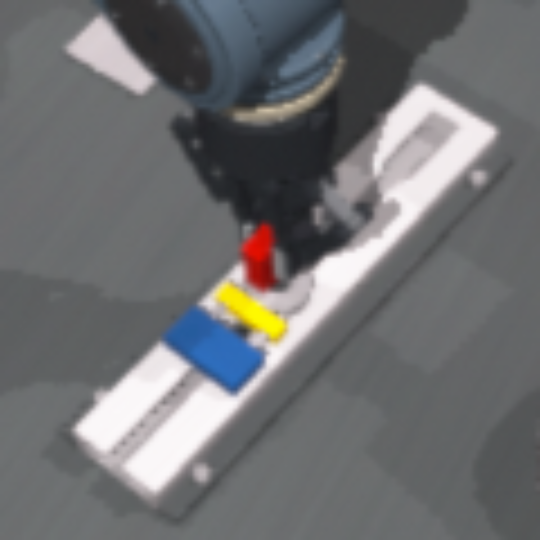

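The shoe moved 13 mm, so with the steepened force this is the dead stop. Next I start the quarter turn, keeping a light push.

```bash
cat >> f.py <<'E'
print("M",s['wrist_torque']@R,"j6 %.2f"%s["joints"][5])
E
python3 -m creep '[[0.9,0,0,0.003,-0.03],[0.9,0,0,0.003,-0.07],[0.9,0,0,0.003,-0.11],[0.9,0,0,0.003,-0.15],[0.9,0,0,0.003,-0.15]]' ; python3 f.py
```

```text
t: 15.32
ee_pos: [0.5531, -0.072, 0.2353]
tcp_rot: [0.997, 1.342, -0.987]
wrist_force: [-2.5, 11.5, 0.5]
grip_width: 0.17
F [ -0.35   0.88 -11.74] x 144.6 lat -0.3 z 0.3 mm yaw 16.809784178378006
M [ 0.11  2.31 -0.13] j6 -0.52
```

```bash
python3 -m creep '[[0.9,0,0,0.003,-0.04],[0.9,0,0,0.003,-0.08],[0.9,0,0,0.003,-0.12],[0.9,0,0,0.003,-0.12]]' ; python3 f.py
```

```text
t: 15.82
ee_pos: [0.5533, -0.0722, 0.2353]
tcp_rot: [0.71, 1.464, -0.695]
wrist_force: [-1.1, 10.7, -0.2]
grip_width: 0.173
F [ 0.35  5.78 -9.07] x 144.8 lat -0.2 z 0.3 mm yaw 38.497490015467065
M [0.08 1.76 1.15] j6 -0.90
```

It is 49° turned with no jamming. Finishing the turn.

```bash
python3 -m creep '[[0.9,0,-0.0016,0.0028,-0.04],[0.9,0,-0.0016,0.0028,-0.08],[0.9,0,-0.0016,0.0028,-0.12],[0.9,0,-0.0016,0.0028,-0.16],[0.9,0,-0.0016,0.0028,-0.2],[0.9,0,-0.0016,0.0028,-0.232],[0.9,0,-0.0016,0.0028,-0.232],[0.9,0,-0.0016,0.0028,-0.232]]' ; python3 f.py
```

```text
t: 16.82
ee_pos: [0.5535, -0.0725, 0.2354]
tcp_rot: [0.144, 1.572, -0.123]
wrist_force: [1.0, 11.8, -1.1]
grip_width: 0.167
F [ 1.28 11.82 -0.97] x 145.0 lat 0.1 z 0.4 mm yaw 80.24682238968923
M [0.04 0.22 2.24] j6 -1.63
```

The stud is crosswise (yaw 80.2°, the slot's perpendicular is ~80°). I'll let it back gently, about 5 mm, onto the shoulders before opening.

```bash
python3 -m creep '[[0.9,0,0.003,0,0],[0.9,0,0.006,0,0],[0.9,0,0.009,0,0],[0.9,0,0.009,0,0]]' ; python3 f.py;python3 -m creep '[[0.9,0,0.002,0,0],[0.9,0,0.004,0,0],[0.9,0,0.004,0,0]]' ; python3 f.py
```

```text
t: 17.32
ee_pos: [0.5542, -0.0683, 0.2354]
tcp_rot: [0.145, 1.572, -0.123]
wrist_force: [2.2, 7.5, -2.2]
grip_width: 0.166
F [2.28 7.7  0.88] x 140.8 lat 0.1 z 0.4 mm yaw 80.2498189127257
M [-0.   -0.05  1.44] j6 -1.62
t: 17.7
ee_pos: [0.5544, -0.067, 0.2354]
tcp_rot: [0.144, 1.572, -0.123]
wrist_force: [0.4, -2.0, -3.3]
grip_width: 0.172
F [ 3.22 -1.98  0.73] x 139.4 lat 0.1 z 0.4 mm yaw 80.26696736650781
M [-0.16  0.01 -0.47] j6 -1.62
```

The force changed sign (+7.7 → −2 N), so the shoulders have caught the head. I'll set the weight down and open gradually.

```bash
python3 -m creep '[[0.9,0.001,-0.0005,0,0],[0.9,0.001,-0.0005,0,0]]' 20; python3 f.py; python3 -m creep '[[0.8,0,0,0,0],[0.75,0,0,0,0],[0.7,0,0,0,0],[0.6,0,0,0,0],[0.55,0,0,0,0],[0.55,0,0,0,0],[0.55,0,0,0,0]]' ; python3 f.py; python3 shoe.py k2
```

```text
t: 17.95
ee_pos: [0.5544, -0.0672, 0.2353]
tcp_rot: [0.144, 1.572, -0.123]
wrist_force: [-1.1, 1.0, 2.6]
grip_width: 0.17
F [-2.61  0.79 -1.24] x 139.6 lat 0.1 z 0.3 mm yaw 80.25787734640525
M [-0.1   0.29  0.08] j6 -1.62
t: 18.82
ee_pos: [0.5544, -0.0672, 0.2354]
tcp_rot: [0.144, 1.572, -0.123]
wrist_force: [0.6, -0.2, 0.1]
grip_width: 0.455
F [-0.09 -0.12  0.65] x 139.6 lat 0.1 z 0.4 mm yaw 80.26656313223752
M [-0.04 -0.02  0.02] j6 -1.62
pics/scene0.png [291 220  16  12  76] [298.53947368 225.61842105] 0.15397096984108793
pics/sc8.png [291 220  16  12  77] [298.50649351 225.55844156] 0.15388123714422142
pics/side0.png [320 189  14   8  58] [326.62068966 192.70689655] 0.15093590430905365
scene now [290 222  15  12  76] [296.75 227.25] 0.1609644120493503
side now [332 191   3   3   7] [332.71428571 192.        ] 0.16287656674272644
```

Run:
```python
import cv2;w=__import__('station').snapshot('wrist');cv2.imwrite('pics/w9.png',w)
```

```text
(no output)
```

View pics/w9.png

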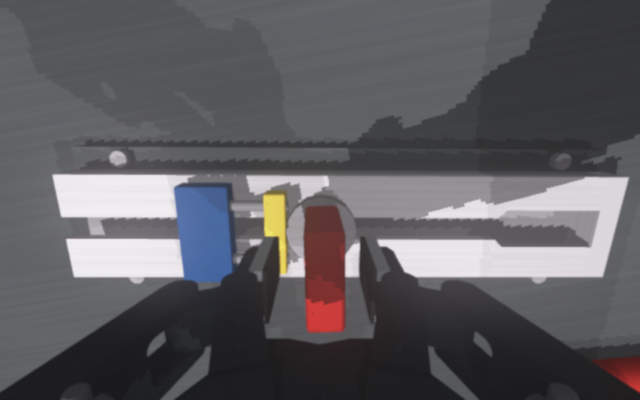

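View pics/k2_c.png

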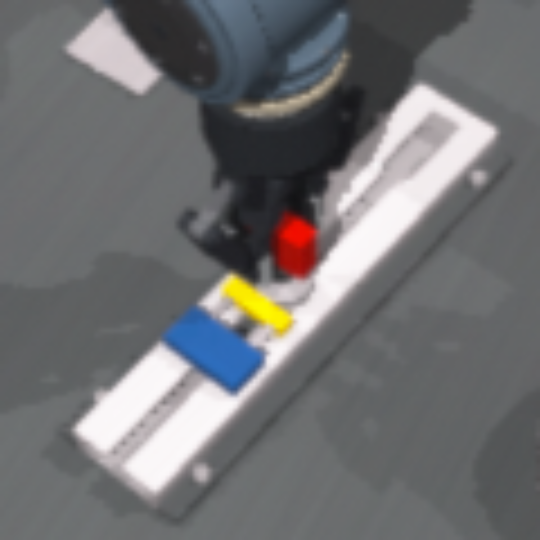

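The fingers stand clear of the bar on both sides (270 and 370 against the bar at 305–345), and the shoe is still about 7 mm back. Withdrawing straight up.

```bash
python3 -m creep '[[0.5,-0.03,0,0,0],[0.5,-0.08,0,0,0],[0.5,-0.16,0,0,0],[0.5,-0.25,0,0,0],[0.5,-0.3,0,0,0],[0.5,-0.3,0,0,0],[0.5,-0.3,0,0,0]]' ; python3 shoe.py k3
python3 - <<'E'
from h import *
s=get_state();w=snapshot('wrist');cv2.imwrite('pics/w10.png',w);np.save("s10.npy",s,allow_pickle=True)
h=cv2.cvtColor(w,cv2.COLOR_BGR2HSV);m=cv2.inRange(h,(0,120,60),(8,255,255))|cv2.inRange(h,(172,120,60),(180,255,255))
c=[x for x in cv2.findContours(m,0,2)[0] if cv2.contourArea(x)>200]
for x in c: print(cv2.minAreaRect(x))
E
```

```text
t: 19.85
ee_pos: [0.5547, -0.0688, 0.3547]
tcp_rot: [0.144, 1.573, -0.123]
wrist_force: [1.0, 0.2, 0.1]
grip_width: 0.5
pics/scene0.png [291 220  16  12  76] [298.53947368 225.61842105] 0.15397096984108793
pics/sc8.png [291 220  16  12  77] [298.50649351 225.55844156] 0.15388123714422142
pics/side0.png [320 189  14   8  58] [326.62068966 192.70689655] 0.15093590430905365
scene now [290 222  15  12  76] [296.82894737 227.38157895] 0.16114770374223442
side now [332 191   3   3   7] [332.71428571 192.        ] 0.16287656674272644
((560.9478759765625, 288.04400634765625), (24.4743595123291, 158.52938842773438), 84.8636245727539)
((321.84722900390625, 200.51332092285156), (55.33541488647461, 19.342910766601562), 88.83085632324219)
```

View pics/w10.png

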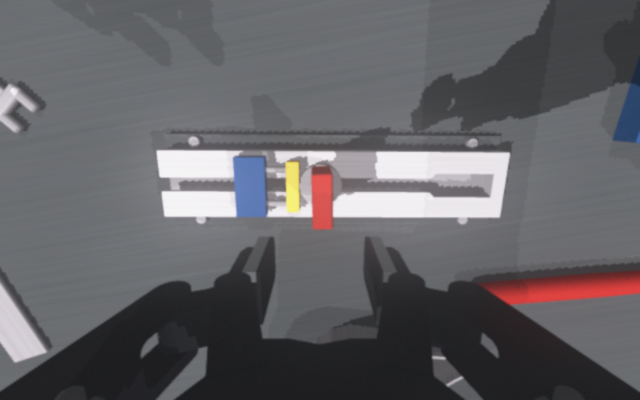

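View pics/k3_side.png

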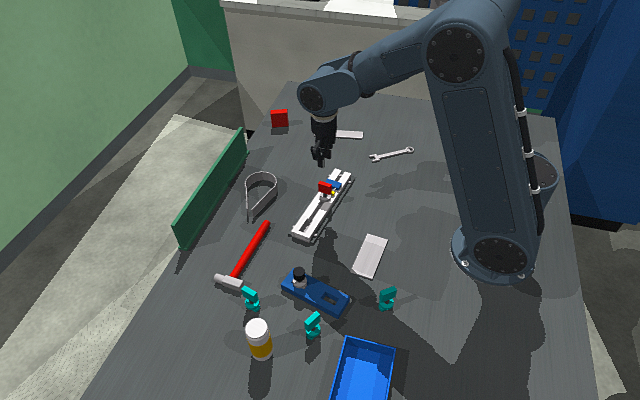

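The wrist view shows the bar at (322,200), square across the slot, with the yellow shoe at (293,187) held back by the collar. In the side view the other objects are where they were. Handing in.

```bash
python3 -c "
from station import *
print(close_job(),get_state()['t'])"
```

```text
the job is handed in; nothing more can be done
the job is handed in; nothing more can be done
```

The red-handled stud is locked crosswise in the rail, holding the yellow shoe back on its own. I handed the job in at about 20 s of the 64 s allowed; no verdict is reported.

**What I did:** I took the stud from the stand, lowered it into the slot's mouth until its weight came off the gripper, and slid it along. It met the shoe about 132 mm beyond the mouth and the dead stop at about 144 mm. I gave it a quarter turn there under about 12 N, eased it back onto the shoulders and let go. No wrist force I read went above about 13 N.

**Last checks:**
- **Shoe:** in the scene camera it had moved about 13 mm at the stop and 7 mm after release. The nominal readings are 12.5 mm and 5–8 mm. The side camera gave about 17 and 12 mm, but the gripper or stud hid most of the shoe there, so I did not rely on it.
- **Stud:** in the last pictures it stands upright with its bar square across the slot, within about 2° by eye. I did not measure its final height above the rail.
- **Lock:** the force along the slot changed sign as I eased it back, so the shoulders had caught the head.
- **Surroundings:** the gripper is open and about 120 mm above where it let go. In the last side view the spare stud, tools and other objects look unmoved; I compared these by eye and did not measure them.

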